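# Open the nougatine press and lift out the former tin

### The job

The nougatine shell in the screw press has set. Turn the handwheel to wind the pressing bar up at least 30 mm off the upper tin, then lift the upper tin out of the mould and set it down gently, right way up, on the middle of the wire cooling rack. Leave the press open with the mould in its place, and do not disturb the things on the marble slab.

Things in the scene. Friction and masses are not known exactly. Their poses are not given: they have to be found in the camera images.
- press_base (a point): point under the spindle axis on the top face (z 18 mm) of the base plate of a grey C-frame bench screw press; fixed. Its x points from the open front (facing about -y, the robot's right) to the column at the back. Base 300 x 200 mm, from 115 mm in front of this point to 185 mm behind; column 125 to 175 mm behind; arm 56 mm wide, z 152 to 192 mm, its boss reaching 34 mm in front of the axis
- bar (a joint): height of the pressing bar in m: 0 = down on the upper tin's rim, 0.042 = top of its stroke (rigid stop). Steel bar, 70 mm front to back, 210 mm left to right, 14 mm thick, centred on the spindle under the arm; underside 86 mm above the work surface at 0. It only rises and falls, driven by the screw
- wheel (a joint): turn of the handwheel in rad, 0 to 13.19, growing counter-clockwise seen from above, which raises bar, spindle and wheel together by 20 mm a turn (3.183 mm a rad). It stays where it is left; turning takes about 0.4 to 0.5 Nm (6 to 8 N at the handle)
- wheel_hub (a point): centre of the three-spoke aluminium handwheel on the upright spindle, level with its rim's centre, z 208 mm when the bar is down; rises with the bar and turns with the wheel. Wheel 155 mm across, rim bar 15 mm thick. It overhangs the tins below, so there is no room for an upright hand over their front rim
- handle_mid (a point): middle of the upright black handle on the wheel's rim: cylinder 21 mm in diameter, 62 mm high, spinning freely about its own upright axis, 63 mm from the spindle axis; straight in front of the spindle (press's -x) at wheel = 0. It goes round and rises with the wheel. Top 28 mm above this point, foot 34 mm below, top of the wheel's rim 35 mm below; nothing above it
- tin_mid (a point): axis, half-way up (28 mm), of the upper tin: round, steel, open-topped, 56 mm high, outside 124 mm across the bottom and 189 mm across the rim, wall 4 mm thick and flared 30 degrees from vertical; 0.3 kg; z up its axis. Nested in the mould with 2 mm play, its top 34 mm of height standing out above it, so it comes free after 22 mm. The bar lies across the rim; the rim at the press's front is free
- mould_mid (a point): axis, 16 mm above the bottom, of the lower mould: dark steel tin 32 mm high, 136 mm across the bottom, 173 mm across the rim, lined with the brown nougatine shell (8 mm thick, 12 mm over the bottom with its tin, edge 34 mm high), on which the upper tin stands. Loose on the press's base under the spindle; 0.75 kg
- rack_top (a point): centre of the top face of the wire cooling rack, 236 x 236 mm, top 22 mm above the work surface; fixed, in front of the press (to the robot's right of it). Its x and y lie along its edges
- pedestal_a_mid (a point): centre, half-way up, of a cream sugar-paste pedestal like a mushroom, 68 mm high, cap 92 mm across, foot 72 mm, on the marble slab (140 x 340 x 20 mm, fixed) behind the press's column; 0.28 kg; bystander
- pedestal_b_mid (a point): centre, half-way up, of the second such pedestal on the slab; bystander
- cake_ring_mid (a point): centre, half-way up, of a steel cake ring, 80 mm across, 45 mm high, on the slab; bystander
Mind the look-alikes: they are no part of the job. There is more than one size of the part that bears mould_mid; the job needs the middle-sized.

How it is judged:
By the outcome, as a careful person would: the job done as asked, in the order asked, and still so for the second after the job is handed in, with the robot touching nothing.
It also fails if it takes over 72 s, if anything falls off the work surface, if the arm or the gripper's body presses on something with over 40 N, if the wrist force passes 120 N, or if a joint passes its speed limit or range.

### The arm

A 7-joint arm with a two-finger parallel gripper is mounted at the origin on the work surface. World frame = base frame: x ahead of the robot, y to its left, z up, the work surface at z = 0. Lengths are in m, angles in degrees, forces in N, time in s.
With the tool pointing down it reaches from about 0.425 to 0.875 m from the base axis. Payload 4.7 kg.
Tool frame: the origin (TCP) lies between the finger pads; the fingertips stand env.finger_overhang ahead of it and the grasp point (between the pads) lies 5 mm behind it (env.finger_overhang is the distance from the TCP to the fingertips, in m); z points along the fingers, y is the line along which they close (so a half turn about z gives the same grasp; the last joint's range is limited). The gripper opens to 87 mm and grips with 3 to 60 N. Pads are 19 mm wide; open, the fingers measure 117 mm over their backs; the gripper's body (75 mm by 190 mm) begins 51 mm behind the grasp point.
Start: joints at [64.349, 18.392, -4.016, 83.108, 1.295, 78.541, -3.26], TCP at [0.29, -0.582, 0.201] pointing down, gripper open.
Joint ranges: [-163.93, 163.93], [-17.29, 119.83], [-79.2, 71.16], [3.27, 140.29], [-89.18, 269.18], [5.43, 117.66], [-154.24, 154.24]. Speed limits (degrees/s): [147.25, 147.25, 180, 180, 180, 180, 180].

### API

Orientations are given as [roll, pitch, yaw] about the fixed x, y, z axes, in that order (R = Rz(yaw) Ry(pitch) Rx(roll)).
In Python, from cell import telemetry, eyes, env, models gives the robot as it stands. The module is installed in compiled form; this text tells all that it offers.
- The arm moves only by the tool drive_tool, never from a script. Its arguments are lists of equal length, an entry for each row: "angular": the turn, a rotation vector about the tool's x, y, z in rad, a list of three; "delta_pos": the shift along the tool's x, y, z in cm, a list of three; "gripper": the finger opening in cm, from 0 to 8.7. A call has 1 to 20 rows; each row shifts and turns the commanded pose from where the row before left it, along the tool's axes as they then stand; what a row does not reach is not made up. A row lasts 1/10 s, in which the tool goes at most 50 mm and 8.59 degrees, less where a joint would pass 70% of its speed; a pose out of reach is approached as far as the arm can. A call with a gripper value outside its range is refused whole. The fingers move at their own pace and stop on an object; "squeeze" is the grip in N (left out, the last holds). Time passes only in rows, so rows that do not move let the fingers close. It gives the time, the measured TCP pose, the force, the opening and the grip force at its end, in the units of the state.
- telemetry.get_obs(): the state, without advancing time (a new reading comes with each control period).
- eyes.read_camera(name): name is "side" or "top" or "wrist"; returns a dict with "pixels" (480x640x3 uint8, red, green, blue), "mtx" (3x3 intrinsics, pixels), "origin" and "orientation" of the camera in the world. Camera axes: x right, y down, z forward; pixel columns grow to the right and rows downward; lengths in m; the calibration is good to about 2 mm. The wrist camera is an equidistant fisheye: a pixel r from the principal point sees the ray r / f radians off the axis. A picture is of the moment at which its call begins. There is no depth.
- env.sign_off(): hands the job in; it is judged then, once.
Trained networks look in a picture, given as the dict that the camera call returned (one of the last four; its "shot" number tells which), for a name from the list of things; names that differ only in an ending like _2 or _b are one class to them, and where a whole thing is asked for, a point or a joint stands for the part that bears it (a point fixed in the world has none). Each returns a list of dicts, best first, with "p" (0 to 1); they miss things now and then, are a little off and sometimes report something else, mostly with a low value. They report only what shows in the picture. A call takes as long as a camera call. They do not tell look-alikes from the thing itself.
- models.search_frame(picture, target): "centre" ([column, row] in pixels, amid what is visible of it).
- models.cut_out(picture, target): "pixels" (480x640 bool, what is visible of it) and "centre" ([column, row] in pixels, amid what is visible of it).
The state is a dict: "time_s": time; "qpos": joint angles; "joint_velocities": joint speeds; "effort": joint torques, N m; "tool_pos": TCP position; "tool_rot": TCP orientation; "force": force on the tool from outside, world axes, zero at the start; "wrist_torque": the same for the moment, N m; "grip_width": finger opening in m; "grasp_force": force on a finger pad.
Only numpy, scipy, OpenCV 4.12 (cv2) and the standard library are available. Lean on these libraries where they do the work, as an engineer would, in place of code of your own. Each camera call takes 0.05 s, during which the arm holds its last target. There are 200 camera calls.

## Working session

There is one attempt and no reset: what is moved stays moved. The work goes in short steps, Python scripts to look and compute and a tool call to move; the robot and the scene stay as the last step left them, time stands still between calls to the robot, and variables do not carry over. Pictures are saved under pics/ and viewed, at most 10 in all, crops included, and the job is handed in when it is done.

Besides the shell and the picture viewer there is one more tool, called after "Emit:" by a JSON object that holds its "op" and its "data". drive_tool: Moves the arm, as the interface text tells. Its arguments: {"type":"object","properties":{"angular":{"type":"array","items":{"type":"array","items":{"type":"number"}}},"delta_pos":{"type":"array","items":{"type":"array","items":{"type":"number"}}},"gripper":{"type":"array","items":{"type":"number"}},"squeeze":{"type":"number"}},"required":["angular","delta_pos","gripper"]}

```bash
mkdir -p pics; cat > h.py <<'E'
from cell import telemetry, eyes, env, models
import numpy as np, cv2
from scipy.spatial.transform import Rotation as R
def Rc(o):
    o=np.array(o,float)
    return o if o.shape==(3,3) else R.from_euler('xyz',o,degrees=True).as_matrix()
def ray(p,uv,fish=False):
    K=np.array(p['mtx']);a=np.array([(uv[0]-K[0,2])/K[0,0],(uv[1]-K[1,2])/K[1,1]])
    if fish:
        r=np.linalg.norm(a)+1e-12;d=np.r_[a/r*np.sin(r),np.cos(r)]
    else: d=np.r_[a,1]
    return np.array(p['origin']),Rc(p['orientation'])@d
def atz(p,uv,z,fish=False):
    o,d=ray(p,uv,fish);return o+d*(z-o[2])/d[2]
def proj(p,X,fish=False):
    K=np.array(p['mtx']);c=Rc(p['orientation']).T@(np.array(X)-np.array(p['origin']))
    if fish:
        n=np.hypot(c[0],c[1]);t=np.arctan2(n,c[2]);a=c[:2]/n*t
    else:a=c[:2]/c[2]
    return a*[K[0,0],K[1,1]]+[K[0,2],K[1,2]]
def save(p,n):cv2.imwrite('pics/'+n+'.png',p['pixels'][:,:,::-1])
E
python3 - <<'E'
from h import *
print(telemetry.get_obs(),env.finger_overhang)
for c in ('side','top'):
    p=eyes.read_camera(c);save(p,c+'0');print(c,p['origin'],p['orientation'],p['mtx'])
    for t in ['press_base','bar','wheel','wheel_hub','handle_mid','tin_mid','mould_mid','rack_top','pedestal_a_mid','cake_ring_mid']:
        print(t,[(np.round(d['centre']),round(d['p'],2)) for d in models.search_frame(p,t)[:4]])
E
```

```text
{'time_s': 0.0, 'qpos': array([64.34818817, 18.44132845, -4.01463191, 83.17692057,  1.29556257,
       78.54294898, -3.25946865]), 'joint_velocities': array([ 0.00638925,  0.05739963, -0.03391161, -0.02444023,  0.06013966,
        0.03327825,  0.02486475]), 'effort': array([ 1.42139299e-03, -4.91280806e+01, -4.02605440e-01, -3.12526560e+01,
       -6.36624824e-02,  4.37430537e-02,  1.66849409e-04]), 'tool_pos': array([ 0.28927752, -0.58137819,  0.19981808]), 'tool_rot': array([-1.79884080e+02,  6.79349431e-03,  2.64614032e+01]), 'force': array([ 0.93566577, -0.56671215,  0.52410461]), 'wrist_torque': array([ 0.06606066,  0.06508416, -0.00524342]), 'grasp_force': 0.0, 'grip_width': 0.0871780237667428} 0.014
side [0.02450506 0.81326241 0.81007167] [-126.93489555    0.7931696  -142.25393433] [[487.31744234   0.         321.50073175]
 [  0.         487.31744234 241.13830015]
 [  0.           0.           1.        ]]
press_base [(array([318., 264.]), 0.57)]
bar [(array([330., 232.]), 0.61)]
wheel [(array([328., 218.]), 0.87), (array([400., 224.]), 0.43)]
wheel_hub [(array([327., 216.]), 
[... 305 characters left out ...]
.98), (array([327., 215.]), 0.42)]
top [0.46600907 0.13207738 1.2571109 ] [-176.81876483   -0.36880209  -89.3616389 ] [[536.92298266   0.         321.5344809 ]
 [  0.         536.92298266 239.76767185]
 [  0.           0.           1.        ]]
press_base [(array([316., 224.]), 0.91)]
bar [(array([331., 214.]), 0.68)]
wheel [(array([333., 218.]), 0.91)]
wheel_hub [(array([336., 216.]), 0.62), (array([147., 331.]), 0.18)]
handle_mid [(array([158., 222.]), 0.38)]
tin_mid [(array([353., 232.]), 0.88)]
mould_mid [(array([280., 355.]), 0.79), (array([292., 117.]), 0.76)]
rack_top [(array([464., 230.]), 0.93)]
pedestal_a_mid [(array([157., 224.]), 0.79)]
cake_ring_mid [(array([145., 327.]), 0.91)]
```

View pics/top0.png

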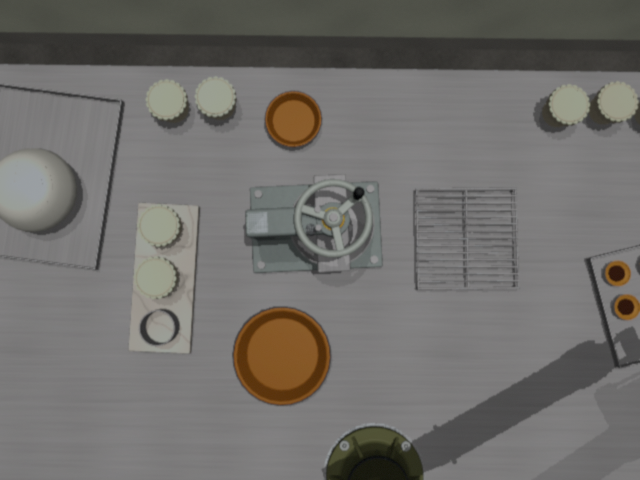

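View pics/side0.png

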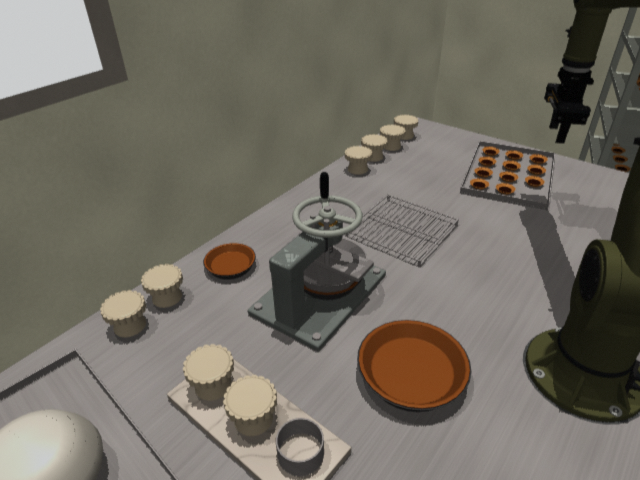

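The top view shows the press, with hub at (334,217), black handle at (358,193) and column to the left at (258,224). The rack is at (465,240) and the slab with its bystanders is at (160,280).

There are three moulds: large and empty at (282,355), small and empty at (293,119), and the middle-sized one under the press at (328,292) in the side view. The one in the press is meant, and the upper tin sits in it.

The handle is already about 45° past the front, so I'll measure it before turning.

```bash
python3 - <<'E'
from h import *
p=eyes.read_camera('top');s=eyes.read_camera('side')
def show(n,uv,z):print(n,np.round(atz(p,uv,z),4))
# base plate corners
g=cv2.cvtColor(p['pixels'],cv2.COLOR_RGB2GRAY)
for t,z in [('wheel',.21),('wheel_hub',.21),('rack_top',.022),('tin_mid',.08),('press_base',.018)]:
    m=models.cut_out(p,t)
    if not m: print(t,'none');continue
    a=m[0]['pixels'].astype(np.uint8);c=max(cv2.findContours(a,0,2)[0],key=len if 0 else cv2.contourArea)
    r=cv2.minAreaRect(c);b=cv2.boxPoints(r)
    print(t,round(m[0]['p'],2),'rect',np.round(r[0]),np.round(r[1]),round(r[2],1));show(t,r[0],z)
    print(np.round([atz(p,q,z)[:2] for q in b],3).tolist())
for t in ['wheel','tin_mid','bar','handle_mid']:
    m=models.cut_out(s,t)
    if m:
        ys,xs=np.where(m[0]['pixels']);print('side',t,m[0]['p'],m[0]['centre'],xs.min(),xs.max(),ys.min(),ys.max())
# handle: dark blob near wheel in top
def dark(im,box,th=45):
    x0,y0,x1,y1=box;q=im['pixels'][y0:y1,x0:x1].max(2)<th
    ys,xs=np.where(q);return len(xs),xs.mean()+x0,ys.mean()+y0,xs.min()+x0,xs.max()+x0,ys.min()+y0,ys.max()+y0
print('handle top',dark(p,(340,178,378,206)));print('handle side',dark(s,(314,165,336,205)))
big=np.hstack([cv2.resize(p['pixels'][165:295,235:395],(400,325),interpolation=2),cv2.resize(s['pixels'][165:345,240:400],(400,450),interpolation=2)[:325]]) 
cv2.imwrite('pics/crop1.png',big[:,:,::-1])
E
```

```text
wheel 0.7 rect [332. 218.] [79. 79.] 90.0
wheel [0.5682 0.105  0.21  ]
[[0.645, 0.183], [0.647, 0.028], [0.492, 0.027], [0.49, 0.181]]
wheel_hub 0.86 rect [333. 218.] [77. 78.] 90.0
wheel_hub [0.5682 0.104  0.21  ]
[[0.643, 0.181], [0.645, 0.028], [0.494, 0.027], [0.492, 0.179]]
rack_top 0.8 rect [465. 199.] [ 24. 100.] 89.4
rack_top [ 0.6326 -0.2068  0.022 ]
[[0.657, -0.09], [0.663, -0.323], [0.608, -0.323], [0.603, -0.091]]
tin_mid 0.57 rect [356. 223.] [42. 16.] 88.2
tin_mid [0.5695 0.049  0.08  ]
[[0.615, 0.068], [0.616, 0.033], [0.524, 0.03], [0.523, 0.065]]
press_base 0.68 rect [313. 223.] [ 96. 136.] 88.4
press_base [0.573  0.1449 0.018 ]
[[0.679, 0.307], [0.692, -0.009], [0.468, -0.016], [0.456, 0.297]]
side wheel 0.85 [326.4, 216.3] 291 362 172 252
side tin_mid 0.57 [330.3, 277.3] 304 364 239 292
side bar 0.82 [329.7, 229.3] 291 373 172 281
side handle_mid 0.67 [323.8, 185.3] 320 328 172 198
handle top (96, np.float64(357.7604166666667), np.float64(193.3125), np.int64(353), np.int64(363), np.int64(188), np.int64(199))
handle side (205, np.float64(324.0439024390244), np.float64(185.13658536585365), np.int64(320), np.int64(328), np.int64(173), np.int64(198))
```

View pics/crop1.png

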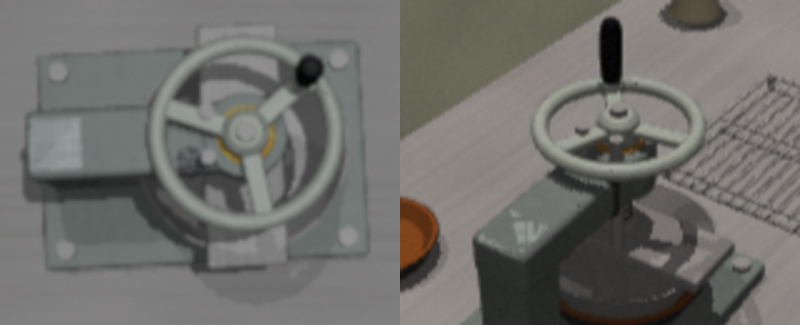

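Crop: the handle top is up-right of the hub, and the base plate is turned by about 2–3°. Next I'll triangulate the handle and fit the base and rack.

```bash
python3 - <<'E'
from h import *
p=eyes.read_camera('top');s=eyes.read_camera('side')
def tri(a,b):
    o1,d1=ray(p,a);o2,d2=ray(s,b);A=np.c_[d1,-d2];t=np.linalg.lstsq(A,o2-o1,rcond=None)[0]
    x,y=o1+d1*t[0],o2+d2*t[1];return np.round((x+y)/2,4),round(np.linalg.norm(x-y),4)
print('handle mid tri',tri((357.8,193.3),(324,185.1)))
print('hub tri',tri((333.5,217.3),(326.6,213)))
C=[atz(p,q,.018)[:2] for q in [(250.2,187.8),(377.5,181.8),(383,267),(253.5,272)]]
print('base',np.round(C,3).tolist())
bl,fl,fr,br=[np.array(c) for c in C]
back=(bl+br)/2;fro=(fl+fr)/2;d=back-fro;print('yaw',np.degrees(np.arctan2(d[1],d[0])),'len',np.linalg.norm(d),'axis',fro+d/np.linalg.norm(d)*.115, back-d/np.linalg.norm(d)*.185)
Q=[atz(p,q,.022)[:2] for q in [(415,190),(516,190),(517.5,290),(416,290)]];print('rack',np.round(Q,3).tolist(),np.mean(Q,0))
E
```

```text
handle mid tri (array([0.6109, 0.0588, 0.25  ]), np.float64(0.0005))
hub tri (array([0.5689, 0.1037, 0.215 ]), np.float64(0.0018))
base [[0.654, 0.292], [0.672, -0.004], [0.474, -0.018], [0.459, 0.281]]
yaw 93.1295771552338 len 0.29740856456148607 axis [0.56634039 0.10410334] [0.56648187 0.10151577]
rack [[0.653, -0.091], [0.656, -0.325], [0.424, -0.327], [0.422, -0.093]] [ 0.53864192 -0.20886489]
```

Emit:
{"op": "drive_tool", "data": {"angular": [[0,0,0.0924],[0,0,0.0924],[0,0,0.0924],[0,0,0.0924],[0,0,0.0924],[0,0,0],[0,0,0],[0,0,0],[0,0,0],[0,0,0],[0,0,0],[0,0,0],[0,0,0],[0,0,0],[0,0,0],[0,0,0],[0,0,0],[0,0,0],[0,0,0],[0,0,0]], "delta_pos": [[0,0,-3.4],[0,0,-3.4],[0,0,-3.4],[0,0,-3.4],[0,0,-3.4],[2.15,-4.27,0],[2.15,-4.27,0],[2.15,-4.27,0],[2.15,-4.27,0],[2.15,-4.27,0],[2.15,-4.27,0],[2.15,-4.27,0],[2.15,-4.27,0],[2.15,-4.27,0],[2.15,-4.27,0],[2.15,-4.27,0],[2.15,-4.27,0],[2.15,-4.27,0],[2.15,-4.27,0],[2.15,-4.27,0]], "gripper": [8.7,8.7,8.7,8.7,8.7,8.7,8.7,8.7,8.7,8.7,8.7,8.7,8.7,8.7,8.7,8.7,8.7,8.7,8.7,8.7]}}

```text
time_s: 3.75
tool_pos: [0.6129, 0.06, 0.3713]
tool_rot: [180.0, -0.0, -0.1]
force: [1.4, -0.5, 1.2]
grip_width: 0.087
grasp_force: 0.0
```

```bash
python3 - <<'E'
from h import *
p=eyes.read_camera('wrist');save(p,'w1');print(p['origin'],p['orientation'],p['mtx'])
print(telemetry.get_obs()['qpos'].round(1),telemetry.get_obs()['tool_pos'])
print('pred handle top',proj(p,[.611,.059,.273],True),'hub',proj(p,[.567,.103,.211],True))
for t,z in [('handle_mid',.246),('wheel_hub',.211),('wheel',.211)]:
    for d in models.cut_out(p,t)[:2]:
        ys,xs=np.where(d['pixels']);print(t,d['p'],np.round(d['centre']),xs.min(),xs.max(),ys.min(),ys.max(),atz(p,d['centre'],z,True).round(4))
E
```

```text
[0.68889283 0.05963849 0.55536669] [ 1.64040824e+02 -4.60924047e-02 -9.00490956e+01] [[371.64829954   0.         320.0594952 ]
 [  0.         371.64829954 242.58706365]
 [  0.           0.           1.        ]]
[  15.7   15.7  -32.2   69.6    7.9   96.8 -103.9] [0.61398877 0.07052655 0.36945286]
pred handle top [320.66609628 239.10112149] hub [275.94674146 265.44255741]
handle_mid 0.7 [320. 233.] 310 334 213 249 [0.6093 0.0593 0.246 ]
wheel_hub 0.84 [285. 249.] 200 353 185 321 [0.5839 0.0934 0.211 ]
wheel 0.92 [284. 249.] 200 354 185 321 [0.5844 0.0945 0.211 ]
```

View pics/w1.png

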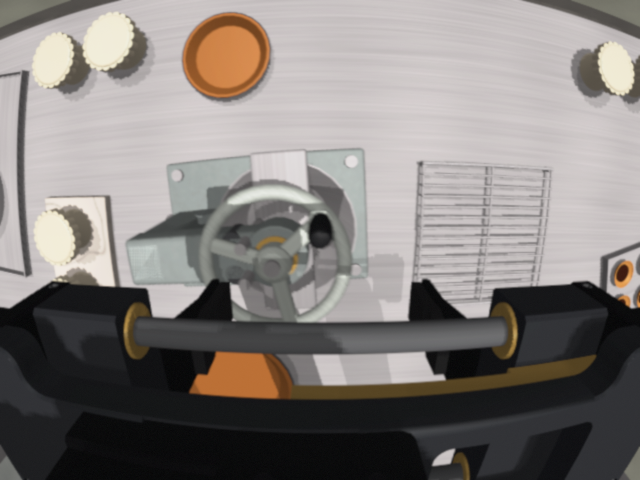

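```bash
python3 - <<'E'
from h import *
p=eyes.read_camera('wrist')
for z in (.212,.246,.274): print(z,proj(p,[.611,.059,z],True),proj(p,[.606,.059,z],True))
print(proj(p,[.567,.103,.215],True))
q=p['pixels'][200:260,295:350].max(2)<50;ys,xs=np.where(q);print(xs.mean()+295,ys.mean()+200,ys.min()+200,ys.max()+200,xs.min()+295,xs.max()+295)
print(telemetry.get_obs()['tool_pos'])
E
```

```text
0.212 [320.55212652 221.20901117] [320.53478105 226.35574012]
0.246 [320.61263401 229.99686161] [320.59313497 235.64295469]
0.274 [320.67253139 238.73041566] [320.65080546 244.85921005]
[275.218432   266.01201475]
321.2457912457912 230.33164983164983 213 247 310 333
[0.61221896 0.05801934 0.3706944 ]
```

Emit:
{"op": "drive_tool", "data": {"angular": [[0,0,0],[0,0,0],[0,0,0],[0,0,0],[0,0,0],[0,0,0],[0,0,0],[0,0,0],[0,0,0],[0,0,0]], "delta_pos": [[-0.1,0,3.1],[0,0,3.1],[0,0,3.1],[0,0,3.2],[0,0,0],[0,0,0],[0,0,0],[0,0,0],[0,0,0],[0,0,0]], "gripper": [8.7,7,6,5,1,1,1,1,1,1], "squeeze": 25}}

```text
time_s: 5.0
tool_pos: [0.6116, 0.0586, 0.2467]
tool_rot: [180.0, -0.1, -0.0]
force: [0.2, -0.2, 0.5]
grip_width: 0.0228
grasp_force: 0.0
```

```bash
cat > circ.py <<'E'
import numpy as np,sys,json
t0,n,step=map(float,sys.argv[1:4]);n=int(n);r=6.3
t=np.radians(t0+step*np.arange(n+1))
dx=np.diff(r*np.cos(t));dy=np.diff(r*np.sin(t));dz=np.radians(step)*.3183
print(json.dumps([[round(a,2),round(-b,2),round(-dz,3)] for a,b in zip(dx,dy)]))
E
python3 circ.py -45.3 30 12
```

```text
[[0.83, -1.02, -0.067], [0.6, -1.17, -0.067], [0.35, -1.27, -0.067], [0.08, -1.31, -0.067], [-0.2, -1.3, -0.067], [-0.47, -1.23, -0.067], [-0.71, -1.11, -0.067], [-0.93, -0.94, -0.067], [-1.1, -0.72, -0.067], [-1.23, -0.48, -0.067], [-1.3, -0.21, -0.067], [-1.32, 0.06, -0.067], [-1.27, 0.33, -0.067], [-1.18, 0.59, -0.067], [-1.03, 0.82, -0.067], [-0.83, 1.02, -0.067], [-0.6, 1.17, -0.067], [-0.35, 1.27, -0.067], [-0.08, 1.31, -0.067], [0.2, 1.3, -0.067], [0.47, 1.23, -0.067], [0.71, 1.11, -0.067], [0.93, 0.94, -0.067], [1.1, 0.72, -0.067], [1.23, 0.48, -0.067], [1.3, 0.21, -0.067], [1.32, -0.06, -0.067], [1.27, -0.33, -0.067], [1.18, -0.59, -0.067], [1.03, -0.82, -0.067]]
```

Starting with a short arc to check the grip.

Emit:
{"op": "drive_tool", "data": {"angular": [[0,0,0],[0,0,0],[0,0,0],[0,0,0],[0,0,0],[0,0,0],[0,0,0],[0,0,0]], "delta_pos": [[0,0,0],[0,0,0],[0.83,-1.02,-0.067],[0.6,-1.17,-0.067],[0.35,-1.27,-0.067],[0.08,-1.31,-0.067],[0,0,0],[0,0,0]], "gripper": [1,1,1,1,1,1,1,1]}}

```text
time_s: 5.8
tool_pos: [0.6313, 0.1047, 0.2492]
tool_rot: [179.9, -0.2, -0.1]
force: [3.6, -3.0, 3.5]
grip_width: 0.02
grasp_force: 25.0
```

Emit:
{"op": "drive_tool", "data": {"angular": [[0,0,0],[0,0,0],[0,0,0],[0,0,0],[0,0,0],[0,0,0],[0,0,0],[0,0,0],[0,0,0],[0,0,0],[0,0,0],[0,0,0],[0,0,0],[0,0,0],[0,0,0],[0,0,0],[0,0,0],[0,0,0],[0,0,0],[0,0,0]], "delta_pos": [[-0.2,-1.3,-0.067],[-0.47,-1.23,-0.067],[-0.71,-1.11,-0.067],[-0.93,-0.94,-0.067],[-1.1,-0.72,-0.067],[-1.23,-0.48,-0.067],[-1.3,-0.21,-0.067],[-1.32,0.06,-0.067],[-1.27,0.33,-0.067],[-1.18,0.59,-0.067],[-1.03,0.82,-0.067],[-0.83,1.02,-0.067],[-0.6,1.17,-0.067],[-0.35,1.27,-0.067],[-0.08,1.31,-0.067],[0.2,1.3,-0.067],[0.47,1.23,-0.067],[0.71,1.11,-0.067],[0.93,0.94,-0.067],[1.1,0.72,-0.067]], "gripper": [1,1,1,1,1,1,1,1,1,1,1,1,1,1,1,1,1,1,1,1]}}

```text
time_s: 7.8
tool_pos: [0.5349, 0.0515, 0.2623]
tool_rot: [-179.7, 0.3, 0.2]
force: [-7.2, 5.3, 7.9]
grip_width: 0.02
grasp_force: 25.0
```

Emit:
{"op": "drive_tool", "data": {"angular": [[0,0,0],[0,0,0],[0,0,0],[0,0,0],[0,0,0],[0,0,0],[0,0,0],[0,0,0],[0,0,0],[0,0,0],[0,0,0],[0,0,0],[0,0,0],[0,0,0],[0,0,0],[0,0,0],[0,0,0],[0,0,0],[0,0,0],[0,0,0]], "delta_pos": [[1.23,-0.0,-0.067],[1.3,0.21,-0.067],[1.32,-0.06,-0.067],[1.27,-0.33,-0.067],[1.18,-0.59,-0.067],[1.03,-0.82,-0.067],[0.83,-1.02,-0.067],[0.6,-1.17,-0.067],[0.35,-1.27,-0.067],[0.08,-1.31,-0.067],[-0.2,-1.3,-0.067],[-0.47,-1.23,-0.067],[-0.71,-1.11,-0.067],[-0.93,-0.94,-0.067],[-1.1,-0.72,-0.067],[-1.23,-0.48,-0.067],[-1.3,-0.21,-0.067],[-1.32,0.06,-0.067],[-1.27,0.33,-0.067],[-1.18,0.59,-0.067]], "gripper": [1,1,1,1,1,1,1,1,1,1,1,1,1,1,1,1,1,1,1,1]}}

```text
time_s: 9.8
tool_pos: [0.536, 0.1593, 0.2759]
tool_rot: [180.0, -0.4, -0.2]
force: [11.2, -3.4, -0.8]
grip_width: 0.0203
grasp_force: 25.0
```

Emit:
{"op": "drive_tool", "data": {"angular": [[0,0,0],[0,0,0],[0,0,0],[0,0,0],[0,0,0],[0,0,0],[0,0,0],[0,0,0],[0,0,0],[0,0,0],[0,0,0],[0,0,0],[0,0,0]], "delta_pos": [[-1.03,1.06,-0.067],[-0.83,1.26,-0.067],[-0.6,1.17,-0.067],[-0.35,1.27,-0.067],[-0.08,1.31,-0.067],[0.2,1.3,-0.067],[0.47,1.23,-0.067],[0.71,1.11,-0.067],[0.93,0.94,-0.067],[1.1,0.72,-0.067],[1.23,0.48,-0.067],[0,0,0],[0,0,0]], "gripper": [1,1,1,1,1,1,1,1,1,1,1,1,1]}}

```text
time_s: 11.1
tool_pos: [0.5497, 0.0447, 0.2831]
tool_rot: [-179.8, 0.1, 0.1]
force: [-0.8, 1.5, 3.7]
grip_width: 0.0203
grasp_force: 25.0
```

Emit:
{"op": "drive_tool", "data": {"angular": [[0,0,0],[0,0,0],[0,0,0],[0,0,0],[0,0,0],[0,0,0],[0,0,0],[0,0,0],[0,0,0],[0,0,0],[0.105,0,0],[0.105,0,0],[0.105,0,0],[0.105,0,0],[0.105,0,0],[0.105,0,0],[0,0,0]], "delta_pos": [[0,0,0],[0,0,0],[0,0,0],[0,0,0],[0,0,-3.3],[0,0,-3.3],[0,0,-3.4],[0.6,5,0],[0.6,4.9,0],[0.5,4.9,0],[0,0,0],[0,0,0],[0,0,0],[0,0,0],[0,0,0],[0,0,0],[0,0,0]], "gripper": [8.7,8.7,8.7,8.7,8.7,8.7,8.7,8.7,8.7,8.7,8.7,8.7,8.7,8.7,8.7,8.7,8.7]}}

```text
time_s: 12.8
tool_pos: [0.5663, -0.1099, 0.3787]
tool_rot: [-143.8, 0.4, -0.5]
force: [-0.2, -0.4, -1.1]
grip_width: 0.0867
grasp_force: 0.0
```

```bash
python3 - <<'E'
from h import *
for i in range(2): p=eyes.read_camera('wrist')
save(p,'w2');o=telemetry.get_obs();print(o['qpos'].round(1),o['tool_pos'],o['tool_rot'],o['force'],p['origin'])
s=eyes.read_camera('side')
print('side pred bar0.039 handle mid',proj(s,[.567-.017,.104-.061,.283],0))
c=np.array([.567,.1035])
for r,z,n in [(.0945,.086,'rim'),(.0865,.050,'mould'),(.0775,.247,'wheel')]:
    a=np.radians(np.arange(0,360,5));pts=np.array([proj(p,[c[0]+r*np.cos(t),c[1]+r*np.sin(t),z],1) for t in a])
    for q in pts.astype(int): cv2.circle(p['pixels'],tuple(int(v) for v in q),1,(255,0,0) if n=='rim' else (0,255,0) if n=='mould' else (0,0,255),-1)
cv2.imwrite('pics/w2o.png',cv2.resize(p['pixels'],(800,600))[:,:,::-1])
for t in ('tin_mid','mould_mid'):
    for d in models.cut_out(p,t)[:2]:
        ys,xs=np.where(d['pixels']);print(t,d['p'],np.round(d['centre']),xs.min(),xs.max(),ys.min(),ys.max())
E
```

```text
[ 41.5  19.1 -18.2  70.9 -27.8 104.8 -70.4] [ 0.5671111  -0.10539068  0.38215183] [-1.43955142e+02  6.65976612e-02 -5.12991977e-02] [0.06333881 0.33085186 0.69082252] [ 0.64302932 -0.21648415  0.52889896]
side pred bar0.039 handle mid [350.59252656 177.40282494]
tin_mid 0.92 [347. 188.] 322 377 126 249
mould_mid 0.95 [300.  41.] 271 332 6 77
mould_mid 0.72 [294. 311.] 252 337 278 379
```

View pics/w2o.png

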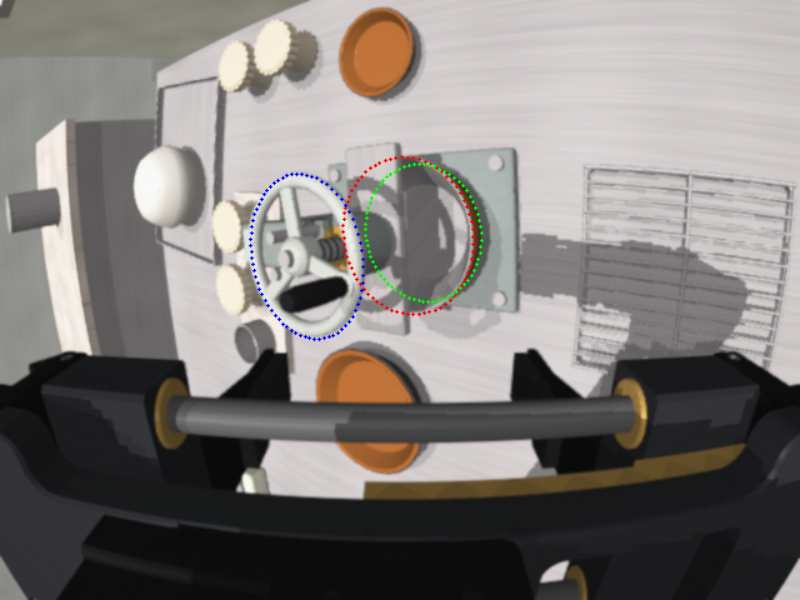

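The wheel overlay (blue) fits. The tin's front rim at (473,235) appears to match the red ring. I'll confirm with one enlarged crop without the mould overlay.

```bash
python3 - <<'E'
from h import *
p=eyes.read_camera('wrist');c=np.array([.567,.1035])
im=cv2.resize(p['pixels'][110:270,260:430],None,fx=4,fy=4,interpolation=2)[:600].copy()
for t in np.arange(-150,-20,10):
    for col,(r,z) in {(255,0,0):(.0945,.086)}.items():
        q=(proj(p,[c[0]+r*np.cos(np.radians(t)),c[1]+r*np.sin(np.radians(t)),z],1)-[260,110]+.5)*4
        cv2.circle(im,tuple(int(v) for v in q),2,col,-1)
cv2.imwrite('pics/c2.png',im[:,:,::-1])
E
```

```text
(no output)
```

View pics/c2.png

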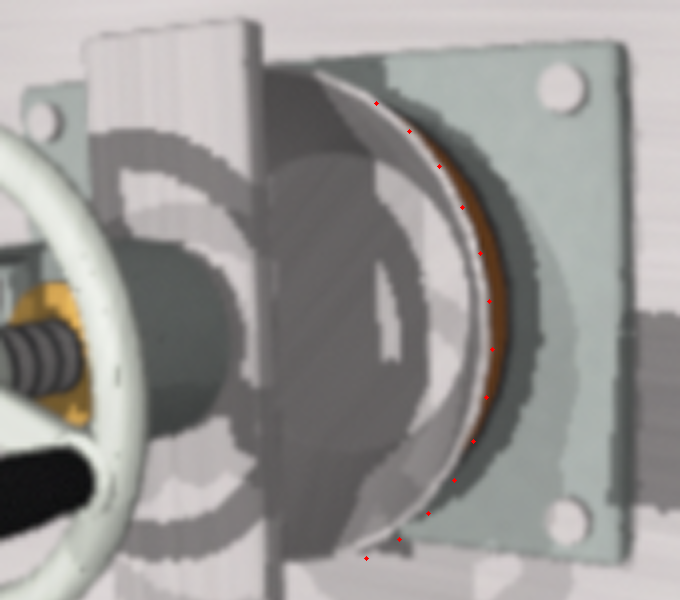

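Rim found, with its centre about 2 mm further in +x, so (0.569, 0.1035). The bar is visibly well clear of it. Approaching along the tilted axis.

Emit:
{"op": "drive_tool", "data": {"angular": [[0,0,0],[0,0,0],[0,0,0],[0,0,0],[0,0,0],[0,0,0],[0,0,0],[0,0,0],[0,0,0],[0,0,0],[0,0,0]], "delta_pos": [[0.2,4.0,0],[0,4.1,0],[0,0,4],[0,0,4],[0,0,4.1],[0,0,4.1],[0,0,4.1],[0,0,3],[0,0,3],[0,0,2],[0,0,0]], "gripper": [5,5,5,5,5,5,5,5,5,5,5]}}

```text
time_s: 14.2
tool_pos: [0.5674, 0.0, 0.1054]
tool_rot: [-143.8, 0.1, 0.3]
force: [-0.2, 0.7, 0.3]
grip_width: 0.0503
grasp_force: 0.0
```

```bash
python3 - <<'E'
from h import *
for i in range(2): p=eyes.read_camera('side')
o=telemetry.get_obs();print(o['qpos'].round(1),o['tool_pos'],o['tool_rot'],o['force'])
w=eyes.read_camera('wrist')
a=cv2.resize(p['pixels'][140:320,260:440],(400,400));b=cv2.resize(w['pixels'][80:400,160:480],(400,400))
cv2.imwrite('pics/g1.png',np.hstack([a,b])[:,:,::-1])
E
```

```text
[ 36.8  23.3 -20.8  98.2 -27.5  73.3 -62. ] [ 0.56967936 -0.00342037  0.10746934] [-1.43965167e+02 -8.79552597e-02  7.32820040e-02] [ 0.33272783 -0.57947883  0.80449329]
```

View pics/g1.png

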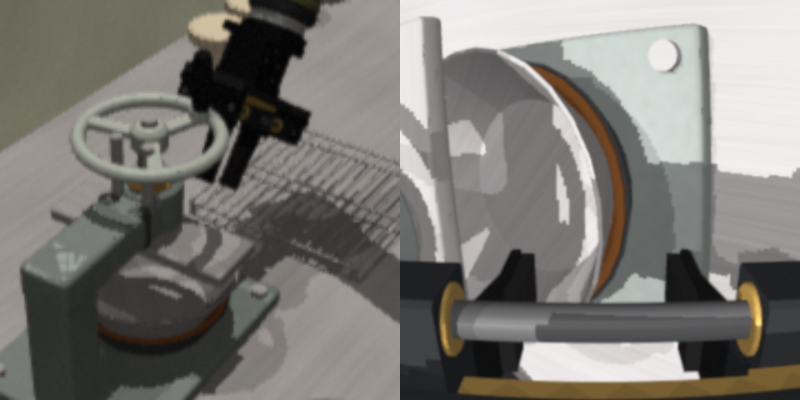

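The fingers straddle the front wall and the body clears the wheel. Advancing the last 4 cm and closing gently.

Emit:
{"op": "drive_tool", "data": {"angular": [[0,0,0],[0,0,0],[0,0,0],[0,0,0],[0,0,0],[0,0,0],[0,0,0],[0,0,0],[0,0,0],[0,0,0],[0,0,0],[0,0,0]], "delta_pos": [[0,0,1.4],[0,0,1.4],[0,0,1.3],[0,0,0],[0,0,0],[0,0,0],[0,0,0],[0,0,0],[0,0,0],[0,0,0],[0,0,0],[0,0,0]], "gripper": [5,5,5,4,3,2,1.5,1,0.5,0.2,0,0], "squeeze": 15}}

```text
time_s: 15.55
tool_pos: [0.5692, 0.0203, 0.0733]
tool_rot: [-143.9, -0.0, -0.0]
force: [0.5, -0.0, 0.3]
grip_width: 0.0004
grasp_force: 0.0
```

```bash
python3 - <<'E'
from h import *
p=eyes.read_camera('side')
o=telemetry.get_obs();print(o['tool_pos'],o['grip_width'],o['grasp_force'],o['force'])
w=eyes.read_camera('wrist')
a=cv2.resize(p['pixels'][180:310,270:400],(400,400));b=cv2.resize(w['pixels'][80:400,160:480],(400,400))
cv2.imwrite('pics/g2.png',np.hstack([a,b])[:,:,::-1])
E
```

```text
[0.56914835 0.02037263 0.07324532] 0.00042211890265377483 0.0 [ 0.15962501 -0.46551754 -0.21274993]
```

View pics/g2.png

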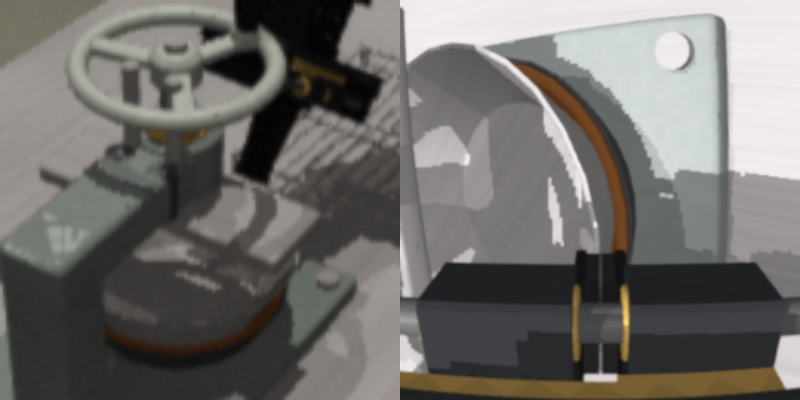

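```bash
python3 - <<'E'
from h import *
p=eyes.read_camera('side')
R0=R.from_euler('xyz',[-144,0,0],degrees=True).as_matrix();T=np.array([.569,.0203,.0733])
for d in (.014,0,-.005,-.03,-.05): print(d,(T+R0[:,2]*d).round(4),((proj(p,T+R0[:,2]*d)-[270,180])/.325).round(0))
for a in (-90,-70,-50,-110): 
    q=[.569+.0945*np.cos(np.radians(a)),.1035+.0945*np.sin(np.radians(a))]
    print(a,[((proj(p,q+[z])-[270,180])/.325).round(0) for z in (.086,)])
E
```

```text
0.014 [0.569  0.0285 0.062 ] [233. 218.]
0 [0.569  0.0203 0.0733] [239. 202.]
-0.005 [0.569  0.0174 0.0773] [241. 196.]
-0.03 [0.569  0.0027 0.0976] [252. 167.]
-0.05 [ 0.569  -0.0091  0.1138] [261. 144.]
-90 [array([247., 183.])]
-70 [array([211., 172.])]
-50 [array([171., 169.])]
-110 [array([277., 201.])]
```

```bash
python3 - <<'E'
from h import *
p=eyes.read_camera('wrist');print(p['origin'],p['orientation'])
f=lambda X:((proj(p,X,1)-[160,80])*1.25).round(0)
R0=R.from_euler('xyz',[-144,0,0],degrees=True).as_matrix();T=np.array([.569,.0203,.0733])
for d in (.014,0,-.01,-.05): print(d,f(T+R0[:,2]*d),'front edge',f(T+R0@[.0095,0,d]))
for a in (-90,-80,-70,-50,-30,0): 
    q=[.569+.0945*np.cos(np.radians(a)),.1035+.0945*np.sin(np.radians(a))];print(a,f(q+[.086]),f(q+[.061]))
b=cv2.resize(p['pixels'][240:400,330:490],(600,600),interpolation=2);cv2.imwrite('pics/g3.png',b[:,:,::-1])
E
```

```text
[ 0.6453201  -0.08825104  0.22203078] [163.99945465  36.06461967 -89.9926869 ]
0.014 [200. 244.] front edge [200. 225.]
0 [200. 256.] front edge [200. 235.]
-0.01 [200. 265.] front edge [200. 244.]
-0.05 [199. 314.] front edge [199. 288.]
-90 [204. 272.] [237. 253.]
-80 [201. 233.] [235. 217.]
-70 [192. 191.] [228. 179.]
-50 [158. 114.] [196. 109.]
-30 [112.  62.] [152.  62.]
0 [47. 42.] [85. 42.]
```

View pics/g3.png

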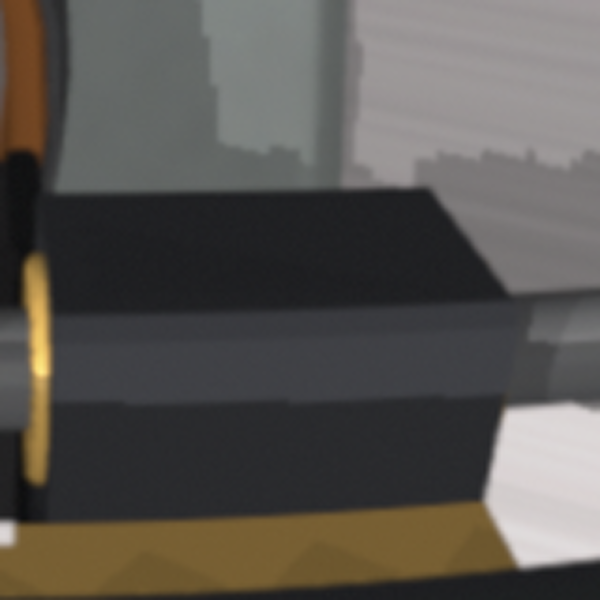

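```bash
python3 - <<'E'
from h import *
p=eyes.read_camera('side')
R0=R.from_euler('xyz',[-144,0,0],degrees=True).as_matrix()
T=np.array([.5697,-.0034,.1075])
for d in (.014,0,-.014,-.03): print(d,[((proj(p,T+R0@[x,y,d])-[260,140])/.45).round(0) for x in (-.0095,.0095) for y in (-.035,.035)])
w=eyes.read_camera('wrist');q=w['pixels'][240:420,290:350].max(2)
print(q[::6,::4])
E
```

```text
0.014 [array([195., 212.]), array([224., 217.]), array([181., 205.]), array([210., 211.])]
0 [array([200., 200.]), array([228., 206.]), array([186., 193.]), array([214., 200.])]
-0.014 [array([205., 187.]), array([232., 194.]), array([190., 181.]), array([219., 188.])]
-0.03 [array([210., 174.]), array([237., 181.]), array([196., 168.]), array([224., 175.])]
[[122 124 122 162 141 222 101  95  96  94  99 113  99  56  46]
 [125 121 124 143 123 133 128  96  96  93  94 110 113  61  46]
 [122 124 123 120 121 117 155  95  96  92  96 109 114  63  47]
 [146 122 121 120 119 119 175 116  96  91  95 108 114  68  48]
 [144 122 121 119 152 133 131 135  95  92  97 107 115  74  48]
 [145 120 119 122 149 151 129 142  93  91  96 105 113  76  53]
 [182 120 121 119 144 154 156 148  92  91  91 105 113  67  68]
 [121 119 118  23  21 104 119 111  75  73  62  18  20  50  88]
 [119 119 118  20  19  27  27  32  35  28  27  18  19  53 101]
 [ 35  35  34  20  18  27  27  37  35  27  27  17  22  35  35]
 [ 34  33  33  20  17  27  28  37  34  27  28  19  22  34  35]
 [ 34  35  32  25  20  25  25  35  33  26  25 
[... 451 characters left out ...]
0  46]
 [ 45  46 104 107  50  51  51  54  60  56  55  53 131 132  45]
 [ 44  45  91 115  25  34  35  49  52  34  35  26 143 113  46]
 [ 45  46  67 106  22  35  34  55  59  33  35  22 132  82  45]
 [ 46  45  36  27  21  35  34  54  57  34  34  23  26  37  44]
 [ 46  45  37  26  31  90  89  97  97  88  87  44  27  40  47]
 [ 70  67  63  54  97 202 201 206 207 206 202 136 119 120 119]
 [120 120 120 119 112 109 109 109 110 114 120 119 120 120 119]
 [117 119 109 109 109 109 110 109 109 109 109 110 115 119 119]
 [ 32  32  34  33  32  33  33  33  34  35  33  32  34  32  34]
 [ 33  33  33  33  33  33  34  34  33  32  33  33  33  34  32]
 [ 33  33  32  33  33  34  33  33  33  33  32  33  33  34  32]]
```

```bash
python3 - <<'E'
from h import *
im=cv2.imread('pics/w1.png').max(2)
for r in range(276,324,4):
    q=im[r]<60;x=np.where(q)[0]
    runs=np.split(x,np.where(np.diff(x)>2)[0]+1)
    print(r,[(int(a[0]),int(a[-1])) for a in runs if len(a)>3])
p=eyes.read_camera('wrist')
# predicted for w1: tool frame cam offset
Rt=R.from_euler('xyz',telemetry.get_obs()['tool_rot'],degrees=True).as_matrix();T=telemetry.get_obs()['tool_pos']
for d in (.014,0,-.014,-.023,-.03,-.04):
    print(d,[proj(p,T+Rt@[x,s*.0435,d],1).round(0).tolist() for x in (.0095,-.0095) for s in (-1,1)])
E
```

```text
276 []
280 [(212, 219), (231, 236), (423, 427)]
284 [(49, 52), (56, 71), (209, 228), (412, 431), (571, 583), (588, 592)]
288 [(42, 132), (206, 228), (412, 434), (507, 601)]
292 [(36, 146), (203, 229), (411, 437), (494, 605)]
296 [(29, 147), (200, 229), (411, 440), (493, 611)]
300 [(23, 148), (197, 230), (411, 444), (492, 617)]
304 [(17, 131), (144, 149), (192, 231), (410, 449), (492, 497), (509, 624)]
308 [(0, 4), (11, 128), (187, 231), (410, 453), (512, 629), (636, 639)]
312 [(0, 126), (182, 231), (410, 458), (514, 639)]
316 [(0, 124), (147, 151), (177, 231), (409, 463), (489, 502), (515, 639)]
320 [(0, 123), (161, 230), (410, 482), (517, 639)]
0.014 [[243.0, 259.0], [396.0, 259.0], [246.0, 290.0], [394.0, 290.0]]
0 [[238.0, 267.0], [401.0, 267.0], [241.0, 300.0], [398.0, 300.0]]
-0.014 [[233.0, 277.0], [407.0, 277.0], [236.0, 311.0], [404.0, 311.0]]
-0.023 [[229.0, 284.0], [411.0, 284.0], [232.0, 319.0], [407.0, 319.0]]
-0.03 [[225.0, 289.0], [414.0, 289.0], [229.0, 325.0], [410.0, 326.0]]
-0.04 [[220.0, 298.0], [419.0, 298.0], [224.0, 336.0], [415.0, 336.0]]
```

Both views (side and wrist at known opening) put the real fingertips about 22 mm behind the reported TCP, instead of 14 mm ahead. That means the fingers closed above the rim. I'll open, go about 2.6 cm deeper while watching the force, and close.

Emit:
{"op": "drive_tool", "data": {"angular": [[0,0,0],[0,0,0],[0,0,0],[0,0,0],[0,0,0],[0,0,0]], "delta_pos": [[0,0,0],[0,0,0],[0,0,0],[0,0,1],[0,0,1],[0,0,0]], "gripper": [3.5,3.5,3.5,3.5,3.5,3.5]}}

```text
time_s: 16.5
tool_pos: [0.5676, 0.0342, 0.0556]
tool_rot: [-143.8, 0.2, 0.1]
force: [-0.6, 0.6, -0.7]
grip_width: 0.0334
grasp_force: 0.0
```

Emit:
{"op": "drive_tool", "data": {"angular": [[0,0,0],[0,0,0],[0,0,0],[0,0,0],[0,0,0],[0,0,0],[0,0,0],[0,0,0],[0,0,0]], "delta_pos": [[0,0,0.4],[0,0,0.4],[0,0,0],[0,0,0],[0,0,0],[0,0,0],[0,0,0],[0,0,0],[0,0,0]], "gripper": [3.5,3.5,3,2,1.5,1,0.5,0.2,0], "squeeze": 15}}

```text
time_s: 17.4
tool_pos: [0.5689, 0.0365, 0.0502]
tool_rot: [-144.0, 0.0, 0.0]
force: [0.0, -0.2, -2.6]
grip_width: 0.0036
grasp_force: 14.5
```

The wall is gripped (3.6 mm). I'll squeeze harder and lift along the flare, up and outward at 30°, to keep clear of the wheel.

Emit:
{"op": "drive_tool", "data": {"angular": [[0,0,0],[0,0,0],[0,0,0],[0,0,0],[0,0,0],[0,0,0],[0,0,0]], "delta_pos": [[0,0,0],[0,0,0],[0,-0.06,-0.3],[0,-0.05,-0.3],[0,-0.03,-0.3],[0,-0.03,-0.3],[0,0,0]], "gripper": [0,0,0,0,0,0,0], "squeeze": 50}}

```text
time_s: 18.1
tool_pos: [0.5696, 0.0306, 0.0618]
tool_rot: [-143.9, -0.1, -0.0]
force: [-0.1, -0.0, -2.6]
grip_width: 0.0028
grasp_force: 49.2
```

```bash
python3 - <<'E'
from h import *
for i in range(2):o=telemetry.get_obs()
print({k:np.round(o[k],3) for k in ('tool_pos','tool_rot','force','wrist_torque','grip_width','grasp_force')})
p=eyes.read_camera('wrist')
for t in ('tin_mid','mould_mid'):
    for d in models.cut_out(p,t)[:2]:
        ys,xs=np.where(d['pixels']);print(t,round(d['p'],2),np.round(d['centre']),xs.min(),xs.max(),ys.min(),ys.max())
save(p,'lift1')
E
```

```text
{'tool_pos': array([0.57 , 0.031, 0.062]), 'tool_rot': array([-1.43943e+02, -5.60000e-02, -4.00000e-02]), 'force': array([-0.131, -0.031, -2.557]), 'wrist_torque': array([-1.365, -0.002,  0.021]), 'grip_width': np.float64(0.003), 'grasp_force': np.float64(49.151)}
tin_mid 0.67 [227. 213.] 154 326 105 384
mould_mid 0.95 [321. 202.] 243 351 126 356
mould_mid 0.85 [187.  13.] 158 233 0 28
```

```bash
cat > tilt.py <<'E'
from h import *
def fit(p):
    o=telemetry.get_obs();Rt=R.from_euler('xyz',o['tool_rot'],degrees=True).as_matrix();T=o['tool_pos']
    Rg=R.from_euler('xyz',[-144,0,0],degrees=True).as_matrix();Tg=np.array([.5689,.0365,.0502])
    a=np.radians(np.arange(-75,25,4));rim=np.c_[.569+.0945*np.cos(a),.1035+.0945*np.sin(a),np.full(len(a),.086)]
    inn=np.c_[.569+.0895*np.cos(a),.1035+.0895*np.sin(a),np.full(len(a),.086)]
    piv=np.array([.569,.0145,.077])
    g=cv2.Canny(cv2.GaussianBlur(cv2.cvtColor(p['pixels'],cv2.COLOR_RGB2GRAY),(3,3),0),40,100)
    D=cv2.distanceTransform(255-g,2,5);out=[]
    for tl in np.arange(-10,10.1,1):
      for yw in (-4,-2,0,2,4):
        Q=R.from_euler('xyz',[tl,yw,0],degrees=True).as_matrix()   # +: back side up
        for dz in (-3,0,3):
          e=0
          for P in (rim,inn):
            X=(T+(Rt@Rg.T@((P-piv)@Q.T+piv+[0,0,dz*1e-3]-Tg).T).T)
            uv=np.array([proj(p,x,1) for x in X]);ok=(uv>1).all(1)&(uv[:,0]<638)&(uv[:,1]<478);ui=uv[ok].astype(int)
            e+=np.minimum(D[ui[:,1],ui[:,0]],8).mean()
          out.append((round(float(e),2),tl,yw,dz))
    out.sort();return out[:8]
if __name__=='__main__':
    p=eyes.read_camera('wrist');print(fit(p))
E
python3 tilt.py
```

```text
[(6.15, np.float64(-10.0), 4, 0), (6.24, np.float64(-10.0), -2, -3), (6.27, np.float64(-10.0), 0, -3), (6.32, np.float64(-9.0), 4, 0), (6.33, np.float64(-9.0), -2, -3), (6.38, np.float64(-6.0), 0, -3), (6.4, np.float64(-8.0), 0, -3), (6.41, np.float64(-10.0), 2, -3)]
```

```bash
python3 - <<'E'
from h import *
p=eyes.read_camera('wrist');s=eyes.read_camera('side');o=telemetry.get_obs();T=o['tool_pos'];off=T-np.array([.5689,.0365,.0502]);print(off)
wi=p['pixels'].copy();si=cv2.resize(s['pixels'][170:310,260:400],(560,560),interpolation=2)[:,:400]
wi=cv2.resize(wi[0:400,100:420],(400,500))
for t in range(0,360,10):
    X=np.array([.569+.0945*np.cos(np.radians(t)),.1035+.0945*np.sin(np.radians(t)),.086])+off
    a=(proj(p,X,1)-[100,0])*1.25;b=(proj(s,X)-[260,170])*4
    cv2.circle(wi,tuple(int(v) for v in a),2,(255,0,0),-1);cv2.circle(si,tuple(int(v) for v in b),2,(255,0,0),-1)
im=np.zeros((560,800,3),np.uint8);im[:,:400]=si;im[:500,400:]=wi
cv2.imwrite('pics/lift.png',im[:,:,::-1])
E
```

```text
[ 0.00012273 -0.00518994  0.01101389]
```

View pics/lift.png

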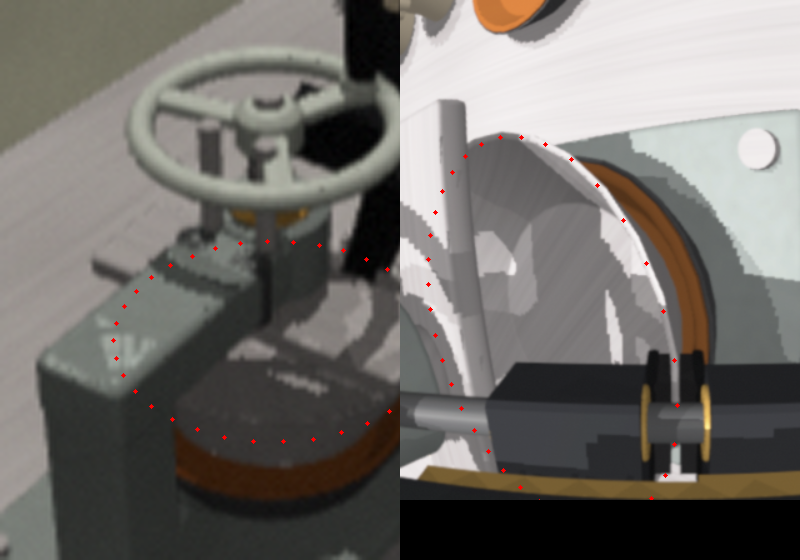

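The rim overlay in the wrist view matches at zero tilt. The tin is rising level and the mould has stayed put. Continuing out.

Emit:
{"op": "drive_tool", "data": {"angular": [[0,0,0],[0,0,0],[0,0,0],[0,0,0],[0,0,0],[0,0,0],[0,0,0],[0,0,0],[0,0,0],[0,0,0]], "delta_pos": [[0,-0.04,-0.36],[0,-0.04,-0.36],[0,-0.04,-0.36],[0,-0.04,-0.36],[0,-0.01,-0.3],[0,0.56,-0.59],[0,0.56,-0.59],[0,0.56,-0.59],[0,0.56,-0.59],[0,0,0]], "gripper": [0,0,0,0,0,0,0,0,0,0]}}

```text
time_s: 19.4
tool_pos: [0.5694, -0.0123, 0.0817]
tool_rot: [-144.0, -0.0, -0.2]
force: [0.4, -0.8, -6.2]
grip_width: 0.0031
grasp_force: 49.4
```

```bash
python3 - <<'E'
from h import *
eyes.read_camera('side');p=eyes.read_camera('top');o=telemetry.get_obs();print(o['tool_pos'],o['force'],o['wrist_torque'],o['grip_width'])
p=eyes.read_camera('wrist');off=o['tool_pos']-np.array([.5689,.0365,.0502])
g=cv2.Canny(cv2.GaussianBlur(cv2.cvtColor(p['pixels'],cv2.COLOR_RGB2GRAY),(3,3),0),40,100);D=cv2.distanceTransform(255-g,2,5)
piv=np.array([.569,.0145,.077])
for tl in range(-8,9,2):
    Q=R.from_euler('x',tl,degrees=True).as_matrix();e=[]
    for t in range(-70,21,10):
        X=Q@(np.array([.569+.0945*np.cos(np.radians(t)),.1035+.0945*np.sin(np.radians(t)),.086])-piv)+piv+off
        u=proj(p,X,1).astype(int);e.append(round(float(D[u[1],u[0]]),1))
    print(tl,e)
for d in models.cut_out(p,'mould_mid')[:3]:
    ys,xs=np.where(d['pixels']);print(round(d['p'],2),np.round(d['centre']),xs.min(),xs.max(),ys.min(),ys.max())
pr=[proj(p,[.569+.0865*np.cos(t),.1035+.0865*np.sin(t),.05],1) for t in np.radians(np.arange(0,360,10))];print('pred mould',np.min(pr,0),np.max(pr,0))
E
```

```text
[ 0.56931623 -0.01085656  0.08186334] [ 0.21003341  0.29564    -5.20441453] [-2.103395   -0.10491446 -0.04613173] 0.003133691277683213
-8 [1.0, 2.2, 0.0, 1.0, 2.8, 1.0, 5.0, 2.0, 4.2, 7.0]
-6 [0.0, 2.2, 0.0, 0.0, 1.4, 3.0, 4.4, 1.4, 3.6, 3.2]
-4 [0.0, 2.2, 1.0, 1.4, 0.0, 4.2, 4.0, 1.0, 2.2, 0.0]
-2 [1.0, 2.2, 1.4, 2.2, 1.0, 4.2, 3.6, 0.0, 1.0, 5.0]
0 [1.0, 2.2, 2.2, 2.2, 2.2, 2.8, 3.0, 1.0, 0.0, 5.4]
2 [1.0, 2.0, 2.2, 1.4, 1.4, 1.0, 2.2, 2.0, 2.2, 6.4]
4 [0.0, 2.0, 2.2, 1.0, 0.0, 0.0, 2.0, 3.0, 2.0, 8.0]
6 [0.0, 2.0, 1.4, 0.0, 0.0, 0.0, 1.4, 4.4, 0.0, 3.0]
8 [1.0, 1.0, 1.4, 0.0, 1.0, 1.0, 1.0, 6.4, 5.0, 3.0]
0.73 [281. 164.] 256 305 140 192
0.59 [184.  15.] 154 230 0 41
pred mould [169.18313186 128.20570932] [313.80311999 340.83746161]
```

Emit:
{"op": "drive_tool", "data": {"angular": [[0,0,0],[0,0,0],[0,0,0],[0,0,0]], "delta_pos": [[0,0.09,0.12],[0,0.09,0.12],[0,0,0],[0,0,0]], "gripper": [0,0,0,0]}}

```text
time_s: 20.0
tool_pos: [0.5691, -0.0093, 0.0793]
tool_rot: [-143.9, 0.0, 0.0]
force: [0.2, -0.1, -3.5]
grip_width: 0.0031
grasp_force: 49.3
```

```bash
python3 - <<'E'
from h import *
s=eyes.read_camera('side');o=telemetry.get_obs();print(o['tool_pos'],o['force'],o['wrist_torque'])
off=o['tool_pos']-np.array([.5689,.0365,.0502]);piv=np.array([.569,.0145,.077])
m=models.cut_out(s,'tin_mid');print(len(m));M=m[0]['pixels'];ys,xs=np.where(M);print(m[0]['p'],xs.min(),xs.max(),ys.min(),ys.max())
low={c:int(np.where(M[:,c])[0].max()) for c in range(xs.min(),xs.max()+1,6)};print('mask low',low)
for tl in (-6,-3,0,3,6):
    Q=R.from_euler('x',tl,degrees=True).as_matrix();P=[]
    for r,z in ((.0945,.086),(.062,.030)):
        for t in np.radians(np.arange(0,360,4)):
            P.append(proj(s,Q@(np.array([.569+r*np.cos(t),.1035+r*np.sin(t),z])-piv)+piv+off))
    h=np.zeros((480,640),np.uint8);cv2.fillConvexPoly(h,cv2.convexHull(np.array(P).astype(np.int32)),1)
    print(tl,{c:int(np.where(h[:,c])[0].max()) for c in low if h[:,c].any()})
E
```

```text
[ 0.56911358 -0.0092878   0.07939312] [-0.58855103 -0.13227617 -4.53497759] [-1.79384317 -0.02775268  0.0382033 ]
2
0.84 315 376 219 271
mask low {315: 262, 321: 267, 327: 270, 333: 271, 339: 270, 345: 271, 351: 270, 357: 242, 363: 244, 369: 247, 375: 246}
-6 {315: 267, 321: 272, 327: 275, 333: 277, 339: 277, 345: 277, 351: 275, 357: 272, 363: 266, 369: 259, 375: 252}
-3 {315: 265, 321: 271, 327: 274, 333: 275, 339: 275, 345: 275, 351: 273, 357: 270, 363: 265, 369: 258, 375: 252}
0 {315: 265, 321: 269, 327: 272, 333: 274, 339: 274, 345: 273, 351: 272, 357: 269, 363: 263, 369: 257, 375: 251}
3 {315: 263, 321: 268, 327: 270, 333: 272, 339: 272, 345: 272, 351: 270, 357: 268, 363: 262, 369: 256, 375: 250}
6 {315: 261, 321: 266, 327: 268, 333: 270, 339: 270, 345: 270, 351: 268, 357: 266, 363: 260, 369: 254, 375: 248}
```

Emit:
{"op": "drive_tool", "data": {"angular": [[-0.024,0,0],[-0.024,0,0],[-0.024,0,0],[0,0,0],[0,0,0],[0,0,0]], "delta_pos": [[0,0.1,0],[0,0.1,0],[0,0.1,0],[0,0,0],[0,0,0],[0,0,0]], "gripper": [0,0,0,0,0,0]}}

```text
time_s: 20.7
tool_pos: [0.5691, -0.0123, 0.0775]
tool_rot: [-148.0, 0.0, -0.0]
force: [0.5, -0.3, -3.4]
grip_width: 0.0026
grasp_force: 49.2
```

```bash
cat > sil.py <<'E'
from h import *
def run():
    s=eyes.read_camera('side');o=telemetry.get_obs();print(o['tool_pos'],o['tool_rot'],o['force'],o['wrist_torque'])
    Rt=R.from_euler('xyz',o['tool_rot'],degrees=True).as_matrix();Rg=R.from_euler('xyz',[-144,0,0],degrees=True).as_matrix()
    D=Rt@Rg.T;Tg=np.array([.5689,.0365,.0502]);piv=np.array([.569,.0145,.077])
    m=models.cut_out(s,'tin_mid')
    for k in m[:2]: print(round(k['p'],2),k['centre'])
    M=m[0]['pixels'];ys,xs=np.where(M);print(xs.min(),xs.max(),ys.min(),ys.max())
    low={c:int(np.where(M[:,c])[0].max()) for c in range(xs.min(),xs.max()+1,6)};print('mask low',low)
    for tl in (-6,-3,0,3,6,9):
        Q=R.from_euler('x',tl,degrees=True).as_matrix();P=[]
        for r,z in ((.0945,.086),(.062,.030)):
            for t in np.radians(np.arange(0,360,4)):
                X=Q@(np.array([.569+r*np.cos(t),.1035+r*np.sin(t),z])-piv)+piv
                P.append(proj(s,D@(X-Tg)+o['tool_pos']))
        h=np.zeros((480,640),np.uint8);cv2.fillConvexPoly(h,cv2.convexHull(np.array(P).astype(np.int32)),1)
        print(tl,{c:int(np.where(h[:,c])[0].max()) for c in low if h[:,c].any()},'iou',round((h.astype(bool)&M).sum()/(h.astype(bool)|M).sum(),3))
if __name__=='__main__': run()
E
python3 sil.py
```

```text
[ 0.56908659 -0.01244142  0.07745041] [-1.48033962e+02  1.26307422e-02 -3.03516985e-02] [-0.0337498  -0.64690877 -3.70394055] [-1.2700525  -0.01095013 -0.0284145 ]
0.66 [352.1, 237.9]
0.57 [350.7, 177.8]
314 378 219 273
mask low {314: 263, 320: 268, 326: 271, 332: 273, 338: 273, 344: 273, 350: 272, 356: 242, 362: 244, 368: 246, 374: 249}
-6 {314: 269, 320: 273, 326: 276, 332: 278, 338: 279, 344: 279, 350: 277, 356: 275, 362: 269, 368: 263, 374: 256} iou 0.28
-3 {314: 267, 320: 272, 326: 275, 332: 277, 338: 277, 344: 277, 350: 276, 356: 273, 362: 268, 368: 262, 374: 255} iou 0.284
0 {314: 265, 320: 270, 326: 274, 332: 275, 338: 276, 344: 276, 350: 274, 356: 272, 362: 266, 368: 260, 374: 254} iou 0.291
3 {314: 263, 320: 269, 326: 272, 332: 274, 338: 274, 344: 274, 350: 273, 356: 270, 362: 265, 368: 259, 374: 252} iou 0.299
6 {314: 262, 320: 267, 326: 270, 332: 272, 338: 272, 344: 272, 350: 271, 356: 269, 362: 263, 368: 257, 374: 251} iou 0.293
9 {314: 260, 320: 266, 326: 269, 332: 270, 338: 270, 344: 270, 350: 269, 356: 267, 362: 262, 368: 256, 374: 249} iou 0.272
```

Now level and clear. Moving straight out to above the rack.

Emit:
{"op": "drive_tool", "data": {"angular": [[0,0,0],[0,0,0],[0,0,0],[0,0,0],[0,0,0],[0,0,0],[0,0,0],[0,0,0],[0,0,0],[0,0,0],[0,0,0],[0,0,0],[0,0,0],[0,0,0],[0,0,0],[0,0,0]], "delta_pos": [[0,0.85,-0.53],[0,0.85,-0.53],[0,1.7,-1.06],[0,1.7,-1.06],[0,1.7,-1.06],[0,1.7,-1.06],[0,1.7,-1.06],[0,1.7,-1.06],[-0.6,2.12,-1.33],[-0.6,2.12,-1.33],[-0.6,2.12,-1.33],[-0.6,2.12,-1.33],[-0.3,1.06,-0.66],[-0.3,1.06,-0.66],[0,0,0],[0,0,0]], "gripper": [0,0,0,0,0,0,0,0,0,0,0,0,0,0,0,0]}}

```text
time_s: 22.4
tool_pos: [0.5395, -0.2765, 0.0779]
tool_rot: [-148.0, -0.0, 0.0]
force: [1.1, 0.4, -3.3]
grip_width: 0.0027
grasp_force: 49.2
```

```bash
python3 sil.py; python3 - <<'E'
from h import *
p=eyes.read_camera('top')
for t,z in (('tin_mid',.11),('mould_mid',.05)):
    for d in models.cut_out(p,t)[:3]:
        c=max(cv2.findContours(d['pixels'].astype(np.uint8),0,2)[0],key=cv2.contourArea)
        (x,y),r=cv2.minEnclosingCircle(c);print(t,round(d['p'],2),atz(p,(x,y),z).round(4),'r',round(r*(1.257-z)/537,4))
E
```

```text
[ 0.53966628 -0.27576934  0.07796304] [-1.47940707e+02 -2.83624546e-02  9.47392555e-02] [ 1.30854026  0.44298774 -3.41252992] [-1.24715336  0.00806995  0.01163191]
0.77 [405.2, 200.2]
371 440 180 226
mask low {371: 198, 377: 208, 383: 217, 389: 222, 395: 224, 401: 225, 407: 226, 413: 225, 419: 223, 425: 218, 431: 213, 437: 207}
-6 {371: 209, 377: 216, 383: 222, 389: 227, 395: 230, 401: 231, 407: 231, 413: 230, 419: 228, 425: 223, 431: 218, 437: 211} iou 0.805
-3 {371: 207, 377: 214, 383: 221, 389: 226, 395: 229, 401: 230, 407: 230, 413: 229, 419: 227, 425: 222, 431: 216, 437: 210} iou 0.836
0 {371: 203, 377: 212, 383: 219, 389: 224, 395: 227, 401: 228, 407: 228, 413: 228, 419: 225, 425: 221, 431: 215, 437: 209} iou 0.863
3 {371: 201, 377: 210, 383: 218, 389: 223, 395: 225, 401: 226, 407: 226, 413: 226, 419: 224, 425: 220, 431: 214, 437: 208} iou 0.886
6 {371: 198, 377: 208, 383: 217, 389: 221, 395: 223, 401: 224, 407: 225, 413: 225, 419: 223, 425: 218, 431: 212, 437: 206} iou 0.889
9 {371: 195, 377: 205, 383: 215, 389: 219, 395: 221, 401: 222, 407: 223, 413: 223, 419: 221, 425: 217, 431: 211, 437: 205} iou 0.838
tin_mid 0.17 [0.5577 0.1385 0.11  ] r 0.1638
mould_mid 0.95 [0.8104 0.1927 0.05  ] r 0.0653
mould_mid 0.94 [0.2754 0.2119 0.05  ] r 0.1139
mould_mid 0.7 [0.6117 0.048  0.05  ] r 0.0353
```

Emit:
{"op": "drive_tool", "data": {"angular": [[0,0,0],[0,0,0],[0,0,0],[0,0,0],[0,0,0],[0,0,0],[0,0,0],[0,0,0]], "delta_pos": [[0,0.32,0.51],[0,0.32,0.51],[0,0.32,0.51],[0,0.32,0.51],[0,0.26,0.42],[0,0.11,0.17],[0,0,0],[0,0,0]], "gripper": [0,0,0,0,0,0,0,0]}}

```text
time_s: 23.45
tool_pos: [0.5392, -0.2777, 0.0469]
tool_rot: [-148.0, -0.0, -0.0]
force: [0.2, 0.2, -2.4]
grip_width: 0.0026
grasp_force: 49.2
```

Emit:
{"op": "drive_tool", "data": {"angular": [[0,0,0],[0,0,0],[0,0,0]], "delta_pos": [[0,0.11,0.17],[0,0,0],[0,0,0]], "gripper": [0,0,0]}}

```text
time_s: 23.75
tool_pos: [0.5391, -0.2777, 0.0447]
tool_rot: [-148.0, -0.0, -0.0]
force: [-0.4, 0.3, -2.4]
grip_width: 0.0028
grasp_force: 49.2
```

Emit:
{"op": "drive_tool", "data": {"angular": [[0,0,0],[0,0,0],[0,0,0]], "delta_pos": [[0,0.08,0.13],[0,0,0],[0,0,0]], "gripper": [0,0,0]}}

```text
time_s: 24.05
tool_pos: [0.5391, -0.2775, 0.0431]
tool_rot: [-148.0, 0.0, -0.0]
force: [-0.8, -0.2, -3.1]
grip_width: 0.0025
grasp_force: 49.2
```

Emit:
{"op": "drive_tool", "data": {"angular": [[0,0,0],[0,0,0],[0,0,0]], "delta_pos": [[0,0.07,0.11],[0,0,0],[0,0,0]], "gripper": [0,0,0]}}

```text
time_s: 24.35
tool_pos: [0.5391, -0.2776, 0.0418]
tool_rot: [-148.0, -0.0, -0.0]
force: [-0.2, -0.0, -3.8]
grip_width: 0.003
grasp_force: 49.2
```

Emit:
{"op": "drive_tool", "data": {"angular": [[0,0,0],[0,0,0],[0,0,0]], "delta_pos": [[0,0.06,0.09],[0,0,0],[0,0,0]], "gripper": [0,0,0]}}

```text
time_s: 24.65
tool_pos: [0.5392, -0.2779, 0.0413]
tool_rot: [-148.0, -0.0, -0.0]
force: [-2.0, -1.1, 1.4]
grip_width: 0.0026
grasp_force: 49.2
```

Emit:
{"op": "drive_tool", "data": {"angular": [[0,0,0],[0,0,0],[0,0,0]], "delta_pos": [[0,0.06,0.09],[0,0,0],[0,0,0]], "gripper": [0,0,0]}}

```text
time_s: 24.95
tool_pos: [0.5391, -0.278, 0.0411]
tool_rot: [-148.0, -0.0, -0.0]
force: [-3.0, -1.5, 5.7]
grip_width: 0.0025
grasp_force: 49.4
```

Emit:
{"op": "drive_tool", "data": {"angular": [[0,0,0],[0,0,0],[0,0,0]], "delta_pos": [[0,-0.05,-0.08],[0,0,0],[0,0,0]], "gripper": [0,0,0], "squeeze": 12}}

```text
time_s: 25.25
tool_pos: [0.5392, -0.2778, 0.0411]
tool_rot: [-148.0, -0.0, -0.0]
force: [-1.4, -1.9, 5.3]
grip_width: 0.0037
grasp_force: 12.3
```

Emit:
{"op": "drive_tool", "data": {"angular": [[0,0,0],[0,0,0],[0,0,0]], "delta_pos": [[0,0,0],[0,0,0],[0,0,0]], "gripper": [0,0,0], "squeeze": 3}}

```text
time_s: 25.55
tool_pos: [0.5395, -0.2773, 0.0408]
tool_rot: [-148.0, -0.0, 0.0]
force: [-2.0, 0.2, 5.7]
grip_width: 0.0035
grasp_force: 3.0
```

Emit:
{"op": "drive_tool", "data": {"angular": [[0,0,0],[0,0,0],[0,0,0],[0,0,0],[0,0,0],[0,0,0],[0,0,0],[0,0,0],[0,0,0]], "delta_pos": [[0,0,0],[0,0,0],[0,0,0],[0,0,0],[0,0,0],[0,0,0],[0,0,0],[0,0,0],[0,0,0]], "gripper": [0.5,0.7,0.9,1.2,1.6,2,2.5,3,3]}}

```text
time_s: 26.45
tool_pos: [0.5391, -0.2777, 0.0406]
tool_rot: [-148.0, -0.0, -0.0]
force: [0.5, 0.4, -0.4]
grip_width: 0.0286
grasp_force: 0.0
```

Emit:
{"op": "drive_tool", "data": {"angular": [[0,0,0],[0,0,0],[0,0,0],[0,0,0],[0,0,0],[0,0,0],[0,0,0],[0,0,0],[0,0,0]], "delta_pos": [[0,0,-1],[0,0,-1.5],[0,0,-2],[0,0,-3],[0,0,-4],[0,0,-4],[0,0,-4],[0,0,0],[0,0,0]], "gripper": [3,3,3,3,3,3,3,3,3]}}

```text
time_s: 27.35
tool_pos: [0.5392, -0.3825, 0.2075]
tool_rot: [-148.2, -0.1, -0.1]
force: [0.7, 1.0, -0.8]
grip_width: 0.0301
grasp_force: 0.0
```

```bash
python3 - <<'E'
from h import *
for i in range(2): s=eyes.read_camera('side')
p=eyes.read_camera('top');w=eyes.read_camera('wrist');o=telemetry.get_obs();print(o['tool_pos'],o['force'])
for n,c,f in (('side',s,0),('top',p,0),('wrist',w,1)):
    m=models.cut_out(c,'tin_mid')
    if not m: print(n,'none');continue
    M=m[0]['pixels'];best=[]
    for x in np.arange(.52,.56,.002):
        for y in np.arange(-.235,-.18,.003):
            P=[proj(c,[x+r*np.cos(t),y+r*np.sin(t),z],f) for r,z in ((.0945,.078),(.062,.022)) for t in np.radians(np.arange(0,360,12))]
            h=np.zeros((480,640),np.uint8);cv2.fillConvexPoly(h,cv2.convexHull(np.array(P).round().astype(np.int32)),1);h=h>0
            best.append(((h&M).sum()/(h|M).sum(),x,y))
    print(n,round(m[0]['p'],2),np.round(max(best),3))
for n,c in (('side',s),('top',p)):
    for t in ('pedestal_a_mid','cake_ring_mid','mould_mid','wheel','bar'):
        print(n,t,[(np.round(d['centre']).tolist(),round(d['p'],2)) for d in models.search_frame(c,t)[:4]])
E
```

```text
[ 0.538785   -0.37975985  0.20492255] [0.3983083  0.15873987 0.27325178]
side 0.93 [ 0.946  0.54  -0.205]
top 0.81 [ 0.95   0.54  -0.208]
wrist 0.69 [ 0.956  0.54  -0.208]
side pedestal_a_mid [([208.0, 373.0], 0.65)]
side cake_ring_mid [([300.0, 433.0], 0.86)]
side mould_mid [([228.0, 260.0], 0.96), ([415.0, 366.0], 0.68), ([329.0, 278.0], 0.57)]
side wheel [([332.0, 196.0], 0.72)]
side bar [([350.0, 174.0], 0.6), ([333.0, 214.0], 0.57)]
top pedestal_a_mid [([158.0, 224.0], 0.6)]
top cake_ring_mid [([146.0, 328.0], 0.86)]
top mould_mid [([280.0, 354.0], 0.94), ([292.0, 117.0], 0.63), ([354.0, 213.0], 0.56)]
top wheel [([332.0, 220.0], 0.58)]
top bar [([333.0, 218.0], 0.97)]
```

```bash
python3 - <<'E'
from h import *
s=eyes.read_camera('side')
for d in models.cut_out(s,'mould_mid'):
    ys,xs=np.where(d['pixels']);print(round(d['p'],2),xs.min(),xs.max(),ys.min(),ys.max())
q=np.array([proj(s,[.568+r*np.cos(t),.1035+r*np.sin(t),z]) for r,z in ((.0865,.05),(.068,.018)) for t in np.radians(np.arange(0,360,6))]);print(q.min(0),q.max(0))
print(env.sign_off())
E
```

```text
0.97 302 363 255 300
0.9 358 469 321 411
0.82 203 255 244 279
0.31 248 385 163 350
[291.84663419 248.31721358] [363.92094675 299.77215076]
the job is handed in; nothing more can be done
None
```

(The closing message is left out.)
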